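Tip the flip-top screw bin out into its catch tray

ROBOT

A 6-joint arm with a two-finger parallel gripper is mounted at the origin on a cart in front of the work surface, level with it; the furniture and walls round the work are solid. World frame = base frame: x ahead of the robot, y to its left, z up, the work surface at z = 0. Lengths are in m, angles in rad, forces in N, time in s.
With the tool pointing down it reaches from about 0.35 to 0.85 m from the base axis. Payload 8.1 kg.
Tool frame: the origin (TCP) lies midway between the tips of the shut fingers; the grasp point (between the pads) lies 19 mm behind it (robot.grip_point_offset is the distance from the TCP to the grasp point, in m); z points along the fingers, y is the line along which they close (so a half turn about z gives the same grasp; the last joint's range is limited). The gripper opens to 93 mm and grips with 3 to 60 N. Pads are 15 mm wide; open, the fingers measure 128 mm over their backs; the gripper's body (75 mm by 188 mm) begins 65 mm behind the grasp point.
Start: joints at [-1.393, 0.13, 1.488, -0, 1.523, -0.085], TCP at [0.156, -0.579, 0.219] pointing down, gripper open.
Joint ranges: [-2.96, 2.96], [-0.89, 2.26], [0.02, 2.5], [-1.34, 4.48], [0, 2.73], [-2.66, 2.66]. Speed limits (rad/s): [2.39, 2.39, 2.79, 3.14, 3.14, 3.14].

INTERFACE

Orientations are given as a rotation vector (axis times angle).
In Python, from plant import robot, read_camera, job gives the robot as it stands.
- The arm moves only by the shell command python3 -m inch 'ROWS' [FORCE]. ROWS is JSON, one flat list of numbers, 5 for each row, row after row: the shift along the world's x, y, z in mm, then the turn about the world's z in degrees, then the opening in per cent of the stroke, from 0 (shut) to 100 (fully open). In form: [dx, dy, dz, yaw, hand, dx, dy, dz, yaw, hand, ...]. A call has 1 to 10 rows; each row is the pose to reach, as a shift and turn from the pose commanded when the call began; what a row does not reach only later rows make up. A row lasts 1/12 s, in which the tool goes at most 41.7 mm and 7.16 degrees, less where a joint would pass 70% of its speed; a pose out of reach is approached as far as the arm can. A call with a gripper value outside its range is refused whole. The fingers move at their own pace and stop on an object; FORCE is the grip in N (left out, the last holds). Time passes only in rows, so rows that repeat a pose let the fingers close. It gives the time, the measured TCP pose, the force, the opening and the grip force at its end, in the units of the state.
- robot.read_state(): the state, without advancing time (a new reading comes with each control period).
- read_camera(name): name is "scene" or "top" or "wrist"; returns a dict with "image" (480x640x3 uint8, blue, green, red), "K" (3x3 intrinsics, pixels), "extrinsics" (4x4, takes a point from world to camera coordinates); the wrist camera has in their place "mount" (4x4, takes a point from camera to tool coordinates, whose origin is the TCP and whose axes are the flange's). Camera axes: x right, y down, z forward; pixel columns grow to the right and rows downward; lengths in m; the calibration is good to about 2 mm. A picture is of the moment at which its call begins: read the wrist's pose just before it. There is no depth.
- job.close_job(): hands the job in; it is judged then, once.
The state is a dict: "t": time; "q": joint angles; "dq": joint speeds; "joint_torque": joint torques, N m; "tool_pos": TCP position; "orientation": TCP orientation; "force": force on the tool from outside, world axes, zero at the start; "wrist_torque": the same for the moment, N m; "opening": finger opening in m; "gripper_force": force on a finger pad.
Only numpy, scipy, OpenCV 4.12 (cv2) and the standard library are available. Lean on these libraries where they do the work, as an engineer would, in place of code of your own. Each camera call takes 0.05 s, during which the arm holds its last target. There are 200 camera calls.

TASK

Bring the grey catch tray to the tipping stand and push it fully home between the side rails, against the rear bar. Then swing the red crank grip forward and down until the blue bin is right over against its stop, so that its lid falls open by itself and all four screws drop into the tray; never touch the lid. Let the bin swing back upright with its lid shut, leave the tray at home with the screws in it, and do not disturb the solder reel, tape roll, white bottle or flux bottle.

Things in the scene. Friction and masses are not known exactly. Their poses are not given: they have to be found in the camera images.
- stand: The tipping stand, aluminium, fixed. Origin on the bench under the bin's axle; x points from its open mouth to its rear bar, z up. Two side rails, 12 mm high, inner faces at y=-57 and +57 mm, x=-50 to 62 mm; on each an upright post, 24 mm wide in x, 125 mm high, at x=0, y=-63/+63 mm; the rear bar's stop face is at x=57 to 58 mm, 18 mm high.
- tray_home (a point): Where point tray_centre lies when the tray is fully home: 18 mm from the stand's origin towards -x (17 to 18 mm at contact), 14 mm above the bench, axes as the stand's. The tray enters along +x, with 7 mm to spare on either side of it between the rails.
- pivot (a point): Middle of the bin's axle, 112 mm above the stand's origin, axes as the stand's; the axle runs along y. The blue bin hangs on it between the posts: 80 mm in x, 64 mm in y, from 26 mm below the axle to 23 mm above it, with lid. The tray passes under it.
- bin (a joint): Tipping angle of the bin, rad: 0 upright (start), grows as it tips towards the stand's open mouth (-x), hard stop at 2.62 (150 degrees, mouth down over the tray). A damped spring drives it back to 0 when let go (0.03 N m at 0, 0.16 N m at the stop, so about 3 N at the crank grip); it returns in about 2 to 3 s. It swings clear of a tray that is home.
- lid (a joint): Opening angle of the bin's clear lid (84x66x3 mm), rad, 0 shut to 1.8. Hinged without a spring along the bin's rear (+x) top edge; lies shut by its own weight, falls open by itself when the bin is tipped past about 90 degrees, then hangs plumb from its hinge, and falls shut as the bin returns.
- lid_mid (a point): Middle of the upper face of the clear lid, which must not be touched.
- crank_grip (a point): Middle of the red crank grip: a round rod 16 mm thick, 46 mm long, along the stand's y, outside the -y post, 99 mm from the centre line; its free end points to -y, a 10 mm arm joins its other end. Fixed to the bin: at bin angle q it is at x=-65*sin(q-0.96), z=65*cos(q-0.96) mm from pivot: it starts behind and above the axle, goes over the top and ends in front, moving straight down.
- tray_centre (a point): Middle of the grey open catch tray, half-way up its walls: loose, flat on the bench, 150 mm along its x, 100 mm along its y, 28 mm high, walls and floor 3 mm, 0.15 to 0.31 kg. When home, its x axis points as the stand's x. On the way to the stand the room's fixed soldering-iron stand is to be kept clear of: at world x 0.575 to 0.70, y -0.11 to -0.02 m, taller than 0.05 m only beyond x 0.605.
- tray_fin (a point): Gripping point of the tray's upright orange fin, 32 mm above the bench, 105 mm from tray_centre towards the tray's -x, outside the wall. The fin is a plate 10 mm thick in y, 42 mm long in x (its near edge 9 mm from the wall), from 2.5 to 50.5 mm above the bench; pinch it along y. Axes as the tray's.
- screw_0_mid (a point): Centre of one of four steel machine screws, 28 mm long, 9 mm across the head, 12 g; they start lying loose inside the shut bin.
- screw_1_mid (a point): Centre of one of four steel machine screws, 28 mm long, 9 mm across the head, 12 g; they start lying loose inside the shut bin.
- screw_2_mid (a point): Centre of one of four steel machine screws, 28 mm long, 9 mm across the head, 12 g; they start lying loose inside the shut bin.
- screw_3_mid (a point): Centre of one of four steel machine screws, 28 mm long, 9 mm across the head, 12 g; they start lying loose inside the shut bin.
- reel_mid (a point): Bystander: centre of the loose blue solder reel standing on its flange, about 59x70 mm across (diameter at most 74 mm), 40 mm high. Stands on one side of the way from tray to stand.
- tape_mid (a point): Bystander: centre of the loose orange tape roll lying flat, 66 mm in diameter, 15 mm high. Lies on the other side of the way (which of the two is nearer the robot varies).
- bottle_mid (a point): Bystander: centre of the loose white solvent bottle, 59 mm in diameter, 121 mm high, stands behind the stand.
- flux_mid (a point): Bystander: centre of the small orange and grey flux bottle with a blue tip, 18x28 mm, 94 mm high, stands on the far side of the stand.
Things that resemble listed ones, but are neither listed nor needed, are in the scene too. Of the things that look like the part that bears tray_centre, the larger one is meant.

How it is judged:
By the outcome, as a careful person would: the job done as asked, in the order asked, and still so for the second after the job is handed in, with the robot touching nothing.
It also fails if it takes over 67 s, if anything falls off the work surface, if the arm or the gripper's body presses on something with over 40 N, if the wrist force passes 120 N, or if a joint passes its speed limit or range.

## Working session

There is one attempt and no reset: what is moved stays moved. The work goes in short steps, Python scripts to look and compute and a shell command to move; the robot and the scene stay as the last step left them, time stands still between calls to the robot, and variables do not carry over. Pictures are saved under pics/ and viewed, at most 13 in all, crops included, and the job is handed in when it is done.

```bash
mkdir -p pics; ls; python3 - <<'E'
from plant import robot, read_camera
import cv2, numpy as np
np.set_printoptions(precision=4,suppress=True)
for n in ("scene","top"):
    c=read_camera(n); cv2.imwrite(f"pics/{n}0.png",c["image"]); np.savez(f"pics/{n}0.npz",K=c["K"],E=c["extrinsics"]); print(n,c["K"],c["extrinsics"])
c=read_camera("wrist");print(c["K"],c["mount"])
s=robot.read_state();print(s, robot.grip_point_offset)
E
```

```text
pics
scene [[447.1405   0.     321.9553]
 [  0.     447.1405 232.1275]
 [  0.       0.       1.    ]] [[-0.7674 -0.6407  0.0239  0.3223]
 [-0.3258  0.3576 -0.8752  0.2982]
 [ 0.5522 -0.6794 -0.4832  1.354 ]
 [ 0.      0.      0.      1.    ]]
top [[535.4902   0.     319.8378]
 [  0.     535.4902 235.6565]
 [  0.       0.       1.    ]] [[ 0.0237 -0.9996  0.0177 -0.1234]
 [-0.9804 -0.0267 -0.1952  0.5243]
 [ 0.1956 -0.0127 -0.9806  1.8147]
 [ 0.      0.      0.      1.    ]]
[[375.7422   0.     316.3551]
 [  0.     375.7422 236.8775]
 [  0.       0.       1.    ]] [[-0.     -0.9626 -0.2708  0.0745]
 [ 1.     -0.0001  0.0003  0.0001]
 [-0.0003 -0.2708  0.9626 -0.1665]
 [ 0.      0.      0.      1.    ]]
{'t': 0.15, 'q': array([-1.3934,  0.131 ,  1.489 , -0.    ,  1.523 , -0.0854]), 'dq': array([ 0.0001, -0.0015, -0.0032, -0.    ,  0.0003, -0.0024]), 'joint_torque': array([  0.0015, -56.0475, -49.2334,   0.0769,   0.0307,  -0.0001]), 'tool_pos': array([ 0.1558, -0.579 ,  0.2178]), 'orientation': array([-3.1131, -0.4115,  0.0001]), 'force': array([0.0144, 0.1141, 0.4815]), 'wrist_torque': array([ 0.0402, -0.0025,  0.059 ]), 'gripper_force': 0.0, 'opening': 0.09298557774578836} 0.0188
```

View pics/top0.png

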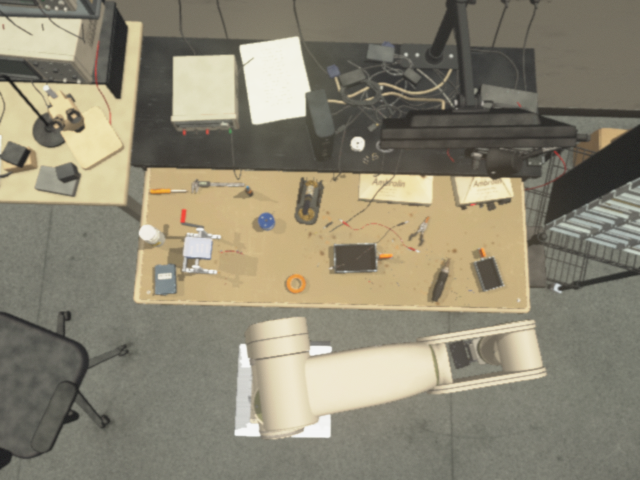

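View pics/scene0.png

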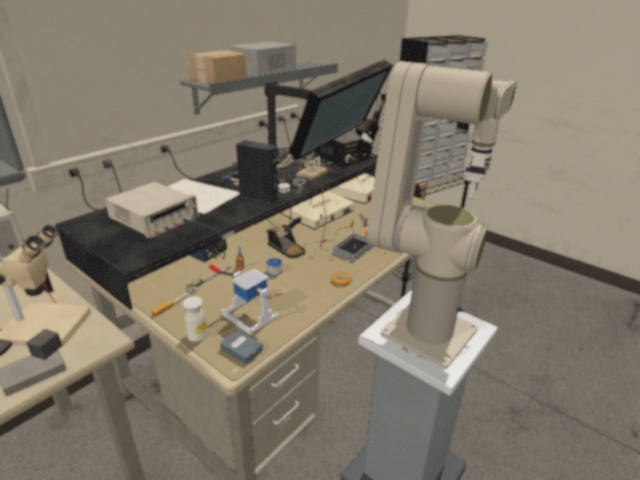

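Top view: the tray is at (355,257) with its fin at (385,256). The stand is at (198,250), mouth to the right, with the red crank at (183,215). Reel is at (265,221), tape at (296,284), bottle at (150,235). Next I enlarge and measure.

```bash
cat > h.py <<'E'
import numpy as np, cv2
np.set_printoptions(precision=4,suppress=True)
def ray(u,v,K,E,z):
    d=np.linalg.inv(K)@[u,v,1]; R,t=E[:3,:3],E[:3,3]
    o=-R.T@t; d=R.T@d; return o+d*(z-o[2])/d[2]
def proj(p,K,E):
    q=K@(E[:3,:3]@np.asarray(p)+E[:3,3]); return q[:2]/q[2]
def top(u,v,z):
    c=np.load("pics/top0.npz"); return ray(u,v,c["K"],c["E"],z)
E
python3 - <<'E'
import cv2
from h import *
im=cv2.imread("pics/top0.png")
c=cv2.resize(im[175:305,135:295],None,fx=5,fy=5,interpolation=cv2.INTER_CUBIC)[:600]
d=cv2.resize(im[200:300,260:420],None,fx=5,fy=5,interpolation=cv2.INTER_CUBIC)
cv2.imwrite("pics/topA.png",cv2.resize(im[180:300,135:295],None,fx=5,fy=5,interpolation=cv2.INTER_CUBIC));cv2.imwrite("pics/topB.png",d)
for n,u,v,z in [("tray",355,257,.028),("fin",385,256,.05),("bin",198,247,.135),("crank",183,215,.149),("reel",265,221,.04),("tape",296,284,.015),("bottle",150,235,.12),("iron",310,200,.05)]: print(n,top(u,v,z))
E
```

```text
tray [ 0.4592 -0.2355  0.028 ]
fin [ 0.462  -0.3381  0.05  ]
bin [0.4617 0.2926 0.135 ]
crank [0.5655 0.3464 0.149 ]
reel [0.5772 0.0843 0.04  ]
tape [ 0.3604 -0.0313  0.015 ]
bottle [0.5007 0.4583 0.12  ]
iron [ 0.6555 -0.0722  0.05  ]
```

View pics/topA.png

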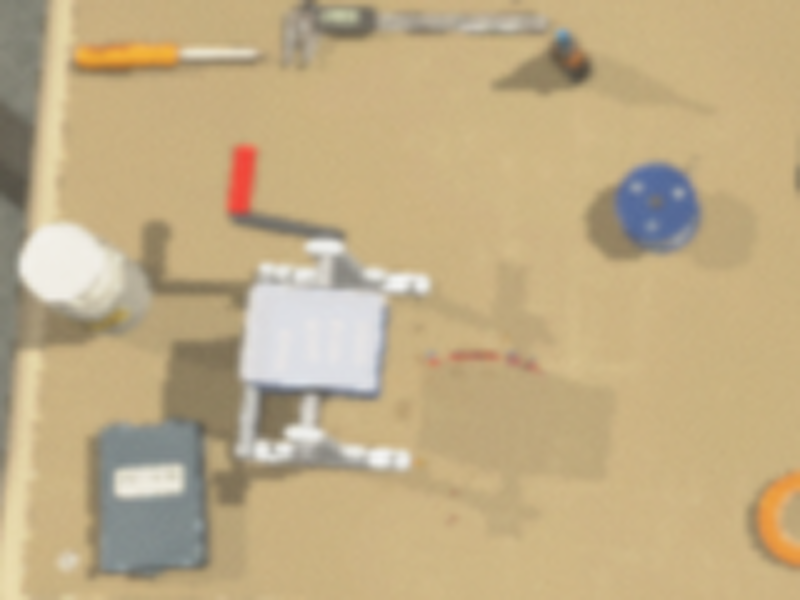

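View pics/topB.png

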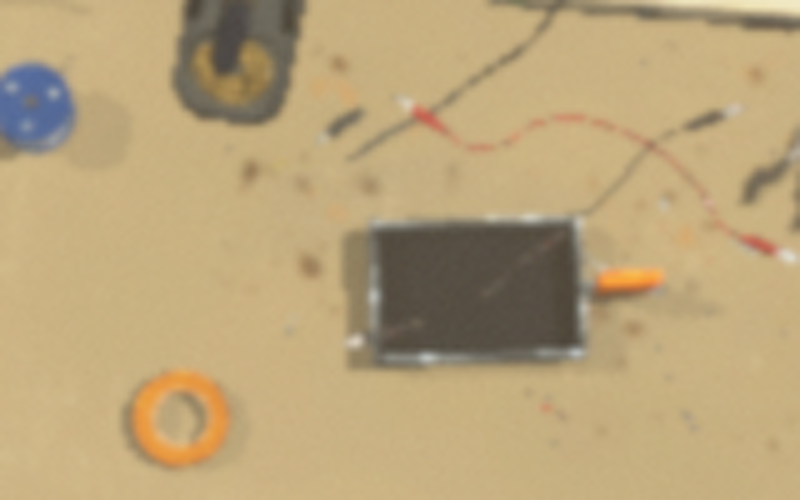

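Crop A: post tops at (325,247) and (305,433), crank grip from (245,147) to (238,212), flux at (565,55), reel at (657,207). Crop B: tray rim corners at (373,222), (580,218), (585,355), (376,360), fin top from (598,282) to (660,278).

```bash
cat > m.py <<'E'
from h import *
A=lambda u,v,z: top(135+u/5-.4,180+v/5-.4,z)
B=lambda u,v,z: top(260+u/5-.4,200+v/5-.4,z)
p1,p2=A(325,247,.125),A(305,433,.125); print("posts",p1,p2,np.linalg.norm(p1-p2))
o=(p1+p2)/2; yv=(p2-p1)[:2]; yv/=np.linalg.norm(yv); xv=np.array([yv[1],-yv[0]])
print("stand o",o,"x dir",xv,"yaw deg",np.degrees(np.arctan2(xv[1],xv[0])))
for u,v in [(430,285),(410,460),(262,272),(250,455)]: print("rail end (stand frame)",(lambda p:[(p@xv),(p@yv)])((A(u,v,.012)-o)[:2]))
g=A(242,180,.149); d=(g-o)[:2]; print("crank",g,"in stand",d@xv,d@yv,"expect 53,-99")
c=[B(*q,.028) for q in [(373,222),(580,218),(585,355),(376,360)]]
print("tray c",np.mean(c,0),[np.linalg.norm(c[i]-c[i-1]) for i in range(4)])
tx=(c[0]+c[3]-c[1]-c[2])[:2];tx/=np.linalg.norm(tx);print("tray yaw",np.degrees(np.arctan2(tx[1],tx[0])))
f1,f2=B(598,282,.05),B(660,278,.05);print("fin",(f1+f2)/2,f1,f2,"pred",np.mean(c,0)[:2]-.105*tx)
print("home fin",o[:2]-xv*(.018+.105))
print("flux",A(565,55,.09),"reel",A(657,207,.04),"tape",B(181,418,.015),"bottle",A(60,262,.121))
E
python3 m.py
```

```text
posts [0.5246 0.2936 0.125 ] [0.399  0.2983 0.125 ] 0.12569139167510668
stand o [0.4618 0.2959 0.125 ] x dir [0.0373 0.9993] yaw deg 87.8604436051238
rail end (stand frame) [np.float64(-0.051780306679086965), np.float64(-0.06255465886814413)]
rail end (stand frame) [np.float64(-0.049960154447692806), np.float64(0.06289978331730232)]
rail end (stand frame) [np.float64(0.06783566761374632), np.float64(-0.06425703984590972)]
rail end (stand frame) [np.float64(0.06191525404276711), np.float64(0.06646298145658017)]
crank [0.5635 0.3462 0.149 ] in stand 0.05406147216699497 -0.09972247096803818 expect 53,-99
tray c [ 0.4582 -0.2367  0.028 ] [np.float64(0.09791142653742724), np.float64(0.1463455887240536), np.float64(0.0974009875239349), np.float64(0.14629512046947496)]
tray yaw 92.7672017402948
fin [ 0.4634 -0.3395  0.05  ] [ 0.4614 -0.3179  0.05  ] [ 0.4654 -0.361   0.05  ] pred [ 0.4633 -0.3415]
home fin [0.4572 0.173 ]
flux [0.6722 0.1446 0.09  ] reel [0.5773 0.0808 0.04  ] tape [ 0.3632 -0.0305  0.015 ] bottle [0.5104 0.4701 0.121 ]
```

```bash
python3 -m inch '[20,15,0,7,100,50,38,0,14,100,80,62,0,21,100,113,88,0,28,100,147,114,0,35,100,181,140,0,42,100,215,166,-10,49,100,249,192,-20,56,100,280,217,-30,63,100,307,238,-40,70,100]' 30; python3 -m inch '[0,0,-30,7.8,100,0,0,-50,7.8,100,0,0,-60,7.8,100,0,0,-60,7.8,100]'; python3 - <<'E'
from plant import robot, read_camera
from h import *
from scipy.spatial.transform import Rotation as R
s=robot.read_state(); c=read_camera("wrist"); cv2.imwrite("pics/w1.png",c["image"])
T=np.eye(4);T[:3,:3]=R.from_rotvec(s["orientation"]).as_matrix();T[:3,3]=s["tool_pos"]
E=np.linalg.inv(T@c["mount"]); np.savez("pics/w1.npz",K=c["K"],E=E)
print(T,s["q"],"expected fin top ends px",proj([.4614,-.3179,.0505],c["K"],E),proj([.4654,-.361,.0505],c["K"],E))
E
```

```text
t: 0.98
tool_pos: [0.4639, -0.3401, 0.1786]
orientation: [2.308, 2.13, 0.0]
force: [-0.5, -0.5, 0.9]
opening: 0.093
gripper_force: 0.0
t: 1.32
tool_pos: [0.4608, -0.34, 0.1154]
orientation: [-2.162, -2.271, 0.0]
force: [-0.6, 0.2, -1.5]
opening: 0.0931
gripper_force: 0.0
[[-0.0488  0.9988 -0.0044  0.4608]
 [ 0.9988  0.0489  0.0038 -0.34  ]
 [ 0.004  -0.0042 -1.      0.1154]
 [ 0.      0.      0.      1.    ]] [-0.7252  0.1348  1.6754 -0.0001  1.3372 -0.774 ] expected fin top ends px [320.4376 218.4301] [323.1027 282.2456]
```

View pics/w1.png

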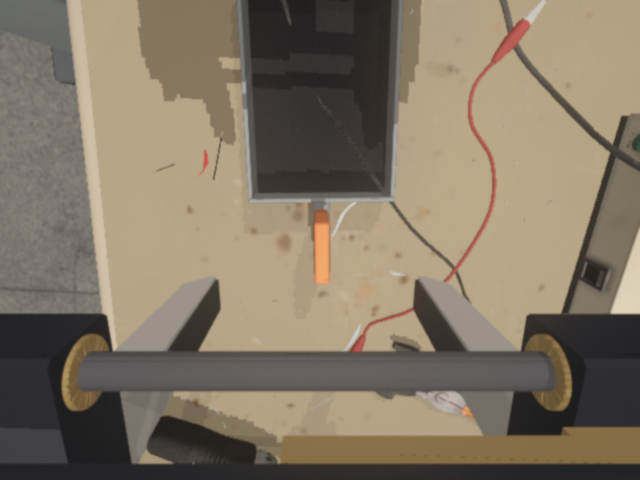

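The fin shows at (321,212)–(322,282), within about 1 mm of the prediction. I'll descend and pinch it.

```bash
python3 -m inch '[2,0,-30,0,100,2,0,-65,0,100,2,0,-90,0,100,2,0,-99,0,100,2,0,-99,0,50,2,0,-99,0,0,2,0,-99,0,0,2,0,-99,0,0,2,0,-99,0,0,2,0,-99,0,0]' 45;  python3 -m inch '[0,0,0,0,0,0,0,0,0,0,0,0,0,0,0]'
```

```text
t: 2.2
tool_pos: [0.4653, -0.3424, 0.0212]
orientation: [2.164, 2.274, 0.0]
force: [0.3, 0.9, 0.4]
opening: 0.0574
gripper_force: 0.0
t: 2.45
tool_pos: [0.4646, -0.3417, 0.0199]
orientation: [2.165, 2.276, 0.0]
force: [0.7, -0.1, 0.2]
opening: 0.0371
gripper_force: 0.0
```

```bash
python3 -m inch '[0,0,-2,0,0,0,0,-2,0,0,0,0,-2,0,0,0,0,-2,0,0,0,0,-2,0,0,0,0,-2,0,0,0,0,-2,0,0,0,0,-2,0,0]'
```

```text
t: 3.12
tool_pos: [0.4644, -0.3416, 0.0176]
orientation: [-2.165, -2.276, 0.0]
force: [-0.3, 0.5, -1.7]
opening: 0.0097
gripper_force: 45.0
```

```bash
python3 -m inch '[0,8,0,-1,0,0,25,0,-2,0,0,48,0,-3,0,0,75,0,-4,0,0,105,0,-4.9,0,0,135,0,-4.9,0,0,165,0,-4.9,0,0,195,0,-4.9,0,0,225,0,-4.9,0,0,250,0,-4.9,0]'; python3 -m inch '[0,25,0,0,0,0,50,0,0,0,-1,70,0,0,0,-5,90,0,0,0,-10,110,0,0,0,-12,120,0,0,0,-12,120,0,0,0]'; python3 - <<'E'
from plant import robot, read_camera
from h import *
s=robot.read_state()
c=read_camera("top"); im=c["image"]; cv2.imwrite("pics/top1.png",cv2.resize(im[180:300,135:295],None,fx=5,fy=5,interpolation=cv2.INTER_CUBIC))
print(s["tool_pos"],s["orientation"])
E
```

```text
t: 3.95
tool_pos: [0.4642, -0.0899, 0.0177]
orientation: [-2.26, -2.182, -0.0]
force: [-0.2, -1.7, -1.4]
opening: 0.0097
gripper_force: 45.0
t: 4.53
tool_pos: [0.452, 0.0299, 0.0177]
orientation: [-2.258, -2.184, -0.0]
force: [0.4, -0.0, -2.5]
opening: 0.0096
gripper_force: 45.0
[0.452  0.0299 0.0177] [-2.258  -2.1835 -0.0002]
```

View pics/top1.png

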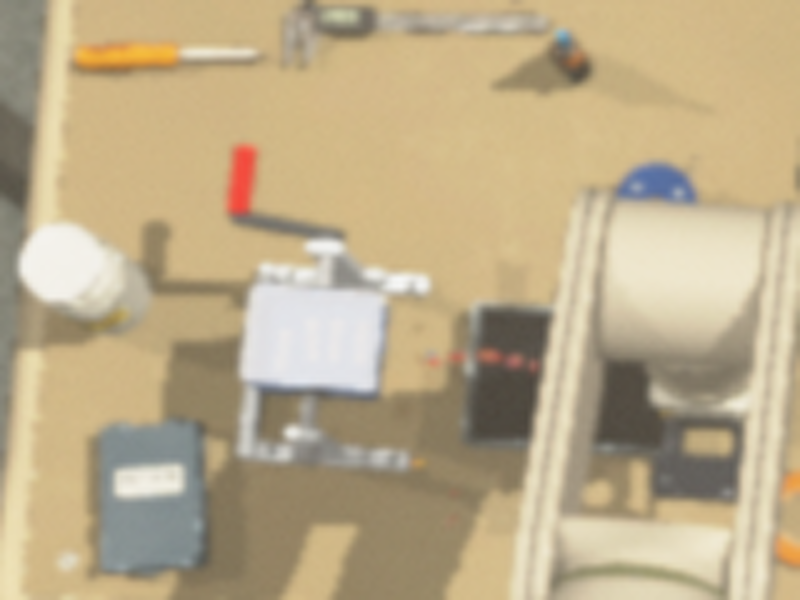

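```bash
cat >> m.py <<'E'
print('---')
for u,v,z in [(475,305,.028),(470,440,.028),(430,285,.012),(410,460,.012)]:
    d=(A(u,v,z)-o)[:2]; print(d@xv,d@yv)
t=np.array([.452,.0299])-o[:2]; print("tcp",t@xv,t@yv)
E
python3 m.py | sed -n '/---/,$p'
```

```text
---
-0.08758014701177139 -0.0473357574418217
-0.09308490725993501 0.048206599865568835
-0.051780306679086965 -0.06255465886814413
-0.049960154447692806 0.06289978331730232
tcp -0.26618937772764556 -0.000107729319668972
```

```bash
python3 -m inch '[0,10,0,-0.2,0,1,25,0,-0.2,0,1.5,40,0,-0.2,0,2,55,0,-0.2,0,2.5,70,0,-0.2,0,3,85,0,-0.2,0,4,100,0,-0.2,0,4,112,0,-0.2,0,4.5,120,0,-0.2,0,4.5,120,0,-0.2,0]'; python3 - <<'E'
from plant import robot, read_camera
from h import *
from scipy.spatial.transform import Rotation as R
s=robot.read_state(); c=read_camera("wrist"); cv2.imwrite("pics/w2.png",c["image"])
T=np.eye(4);T[:3,:3]=R.from_rotvec(s["orientation"]).as_matrix();T[:3,3]=s["tool_pos"]
E=np.linalg.inv(T@c["mount"]); np.savez("pics/w2.npz",K=c["K"],E=E)
print(T)
E
```

```text
t: 5.42
tool_pos: [0.4573, 0.1489, 0.0178]
orientation: [-2.264, -2.178, -0.0]
force: [0.3, 0.2, -3.0]
opening: 0.0096
gripper_force: 45.0
[[ 0.0385  0.9993  0.0001  0.4573]
 [ 0.9993 -0.0385  0.0002  0.1489]
 [ 0.0002  0.0001 -1.      0.0178]
 [ 0.      0.      0.      1.    ]]
```

View pics/w2.png

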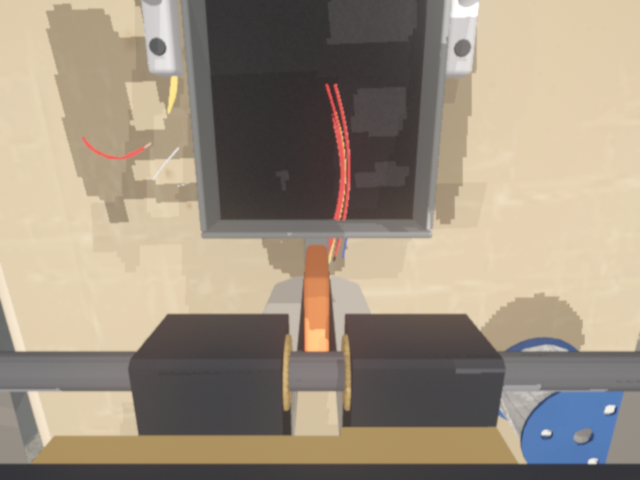

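```bash
python3 - <<'E'
from h import *
c=np.load("pics/w2.npz");f=lambda u,v,z:ray(u,v,c["K"],c["E"],z)
for n,u,v,z in [("railL",178,74,.012),("railR",447,74,.012),("trayL far",187,10,.028),("trayR far",446,10,.028),("trayL near",203,236,.028),("trayR near",432,236,.028)]: print(n,f(u,v,z))
E
```

```text
railL [0.4018 0.2493 0.012 ]
railR [0.5159 0.2449 0.012 ]
trayL far [0.4135 0.2686 0.028 ]
trayR far [0.5091 0.2649 0.028 ]
trayL near [0.409 0.182 0.028]
trayR near [0.5078 0.1782 0.028 ]
```

```bash
python3 -m inch '[-1,6,0,0,0,-0.5,12,0,0,0,-0.5,17,0,0,0,-0.5,20,0,0,0,-0.5,20,0,0,0,-0.5,20,0,0,0]'; python3 -m inch '[0,1,0,0,0,0,2,0,0,0,0,3,0,0,0,0,4,0,0,0,0,4,0,0,0]'
```

```text
t: 5.97
tool_pos: [0.4565, 0.1686, 0.0177]
orientation: [-2.264, -2.178, -0.0]
force: [-0.8, 1.3, -1.8]
opening: 0.0097
gripper_force: 45.0
t: 6.38
tool_pos: [0.4566, 0.1724, 0.0178]
orientation: [-2.265, -2.177, -0.0]
force: [0.4, 0.2, -1.3]
opening: 0.0094
gripper_force: 45.0
```

```bash
python3 -m inch '[0,1,0,0,0,0,2,0,0,0,0,2,0,0,0]'; python3 -m inch '[0,1,0,0,0,0,2,0,0,0,0,2,0,0,0]'
```

```text
t: 6.63
tool_pos: [0.4565, 0.1745, 0.0178]
orientation: [-2.264, -2.178, -0.0]
force: [0.5, 0.2, -1.7]
opening: 0.0099
gripper_force: 45.0
t: 6.88
tool_pos: [0.4561, 0.1749, 0.0177]
orientation: [2.264, 2.177, -0.004]
force: [-2.7, -9.4, 1.3]
opening: 0.0096
gripper_force: 45.0
```

```bash
python3 -m inch '[0,1,0,0,0,0,1,0,0,0,0,0.5,0,0,0,0,0.5,0,0,30,0,0.5,0,0,50,0,0.5,0,0,50,0,0.5,0,0,50,0,0.5,0,0,50,0,0.5,0,0,50]'; python3 -m inch '[0,0,20,0,50,0,0,50,0,50,0,0,90,0,50,0,0,130,0,50,0,0,170,0,50,0,0,200,0,50,0,0,220,0,50,0,0,220,0,50]'; python3 - <<'E'
from plant import robot, read_camera
from h import *
s=robot.read_state();print(s["q"])
c=read_camera("wrist"); cv2.imwrite("pics/w3.png",c["image"])
E
```

```text
t: 7.63
tool_pos: [0.4566, 0.177, 0.0178]
orientation: [-2.264, -2.178, -0.0]
force: [-0.2, 0.8, 0.8]
opening: 0.0441
gripper_force: 0.0
t: 8.3
tool_pos: [0.4591, 0.1776, 0.2439]
orientation: [2.261, 2.175, 0.013]
force: [1.7, -0.5, 0.1]
opening: 0.0465
gripper_force: 0.0
[ 0.2649 -0.1839  1.7511  0.0001  1.5651  0.3039]
```

View pics/w3.png

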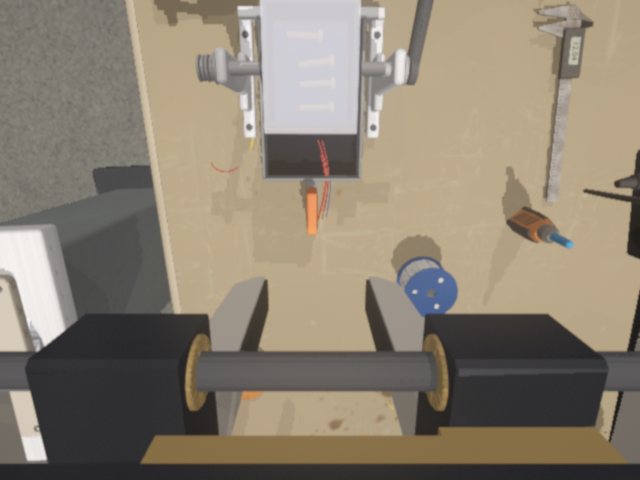

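Tray is home: its far part is under the bin, its near edge at (312,179), fin at (312,210). Reel and flux are unmoved. Next I go behind the crank with the fingers shut.

```bash
python3 -m inch '[8,15,5,0,0,20,40,10,0,0,35,70,10,0,0,50,100,10,0,0,66,130,10,0,0,82,160,10,0,0,97,190,10,0,0,105,207,10,0,0,107,211,10,0,0,107,211,10,0,0]' 20; python3 -m inch '[0,0,0,0,0,0,0,0,0,0,0,0,-30,0,0,0,0,-60,0,0,0,0,-60,0,0]'; python3 - <<'E'
from plant import robot, read_camera
from h import *
s=robot.read_state();print(s["tool_pos"],s["orientation"])
c=read_camera("wrist"); cv2.imwrite("pics/w4.png",c["image"])
E
```

```text
t: 9.18
tool_pos: [0.5628, 0.3883, 0.245]
orientation: [-2.262, -2.179, 0.006]
force: [-0.3, -0.5, 0.3]
opening: 0.0006
gripper_force: 0.0
t: 9.6
tool_pos: [0.5605, 0.3848, 0.181]
orientation: [-2.264, -2.175, 0.015]
force: [-1.4, -0.8, -2.3]
opening: 0.0005
gripper_force: 0.0
[0.5605 0.3848 0.181 ] [-2.2642 -2.1747  0.0147]
```

View pics/w4.png

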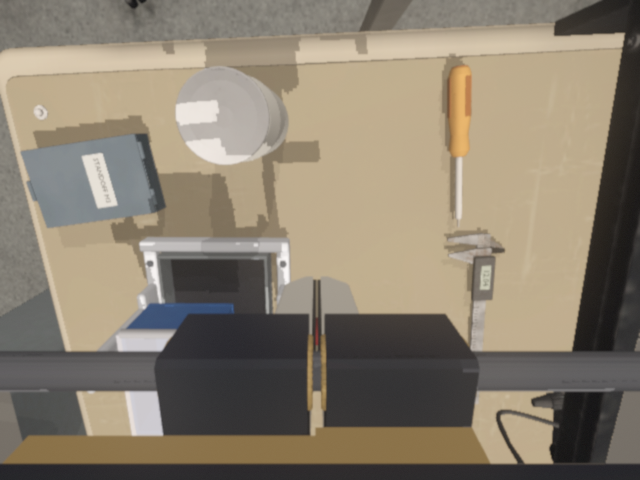

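The closing axis lies along the rod, so the shut fingers are 15 mm thick in the push direction. The body stays above anything that swings. Going down behind the grip now.

```bash
python3 -m inch '[0,0,-20,0,0,0,0,-40,0,0,0,0,-40,0,0,0,0,-40,0,0]'; python3 - <<'E'
from h import *
c=read=None
from plant import robot, read_camera
from scipy.spatial.transform import Rotation as R
s=robot.read_state()
T=np.eye(4);T[:3,:3]=R.from_rotvec(s["orientation"]).as_matrix();T[:3,3]=s["tool_pos"]
p=np.array([.5600,.2928]);print(T[:3,3], (T[1,3]-.2928)/.9993)
E
```

```text
t: 9.98
tool_pos: [0.5633, 0.3872, 0.1487]
orientation: [-2.265, -2.177, 0.001]
force: [-0.2, -0.1, -0.5]
opening: 0.0005
gripper_force: 0.0
[0.5633 0.3872 0.1487] 0.09449574076540822
```

```bash
python3 -m inch '[0,-8,-10,0,0,-1,-18,-10,0,0,-1,-26,-8,0,0,-1,-32,-2,0,0,-2,-40,5,0,0,-2,-48,12,0,0,-2,-56,15,0,0,-2,-64,18,0,0,-3,-72,20,0,0,-3,-79,21,0,0]'; python3 -m inch '[0,-8,0,0,0,-1,-16,0,0,0,-1,-24,0,0,0,-1,-33,-2,0,0,-1,-41,-4,0,0,-2,-49,-7,0,0,-2,-55,-13,0,0,-2,-61,-19,0,0,-2,-67,-26,0,0,-3,-70,-32,0,0]'; python3 -m inch '[0,-2,-5,0,0,0,-5,-10,0,0,0,-7,-15,0,0,0,-9,-20,0,0,0,-9,-24,0,0,0,-9,-24,0,0,0,-9,-24,0,0]'
```

```text
t: 10.82
tool_pos: [0.5616, 0.3087, 0.1717]
orientation: [2.264, 2.177, 0.006]
force: [1.0, 3.3, 2.6]
opening: 0.0003
gripper_force: 1.6
t: 11.65
tool_pos: [0.5578, 0.2375, 0.136]
orientation: [2.265, 2.176, -0.001]
force: [1.7, 1.0, 1.3]
opening: 0.0004
gripper_force: 1.3
t: 12.23
tool_pos: [0.5576, 0.2296, 0.1134]
orientation: [2.264, 2.177, -0.0]
force: [-2.6, -1.6, 7.7]
opening: 0.0005
gripper_force: 4.1
```

```bash
python3 -m inch '[0,0,-2,0,0,0,0,-2,0,0,0,0,-2,0,0,0,0,-2,0,0,0,0,-2,0,0,0,0,-2,0,0,0,0,-2,0,0,0,0,-2,0,0]'; python3 - <<'E'
from plant import read_camera
import cv2,numpy as np
c=read_camera("scene"); a=cv2.resize(c["image"][230:370,170:310],None,fx=4,fy=4,interpolation=cv2.INTER_CUBIC)
cv2.imwrite("pics/s2.png",a)
E
```

```text
t: 12.9
tool_pos: [0.5577, 0.2296, 0.1124]
orientation: [2.264, 2.177, -0.0]
force: [-6.9, -1.6, 15.0]
opening: 0.0006
gripper_force: 7.2
```

View pics/s2.png

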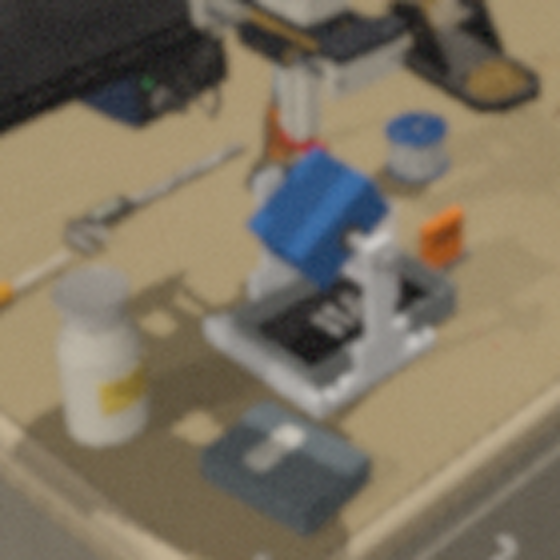

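Bin is over at its stop (15 N builds up within 2 mm), with light screws in the tray at (340,310). I wait briefly, then withdraw up and forward so the bin swings back.

```bash
python3 -m inch '[0,0,0,0,0,0,0,0,0,0,0,0,0,0,0,0,0,0,0,0,0,0,0,0,0,0,0,0,0,0]'; python3 -m inch '[0,-5,15,0,0,0,-25,45,0,0,0,-50,75,0,0,0,-80,105,0,0,0,-115,130,0,0,0,-150,145,0,0,0,-180,150,0,0,0,-190,150,0,0,0,-190,150,0,0,0,-190,150,0,0]'; for i in 1 2 3 ; do python3 -m inch '[0,0,0,0,0,0,0,0,0,0,0,0,0,0,0,0,0,0,0,0,0,0,0,0,0,0,0,0,0,0,0,0,0,0,0,0,0,0,0,0,0,0,0,0,0,0,0,0,0,0]' | head -1; done;  python3 - <<'E'
from plant import read_camera
import cv2,numpy as np
f=lambda im,s:cv2.resize(im,(400,400),interpolation=cv2.INTER_CUBIC)
a=read_camera("scene")["image"][230:370,170:310]
b=read_camera("top")["image"][180:300,135:255]; w=read_camera("wrist")["image"]
cv2.imwrite("pics/fin.png",cv2.resize(np.hstack([np.vstack([f(a,0),f(b,0)]),cv2.resize(w,(1066,800))[:, :666]]),(800,600)))
E
```

```text
t: 13.45
tool_pos: [0.5577, 0.2296, 0.1124]
orientation: [2.264, 2.177, 0.0]
force: [-6.0, -2.5, 14.2]
opening: 0.0003
gripper_force: 7.2
t: 14.28
tool_pos: [0.557, 0.0399, 0.2596]
orientation: [-2.265, -2.175, 0.002]
force: [0.5, 0.5, -1.0]
opening: 0.0005
gripper_force: 0.0
t: 15.12
t: 15.95
t: 16.78
```

View pics/fin.png

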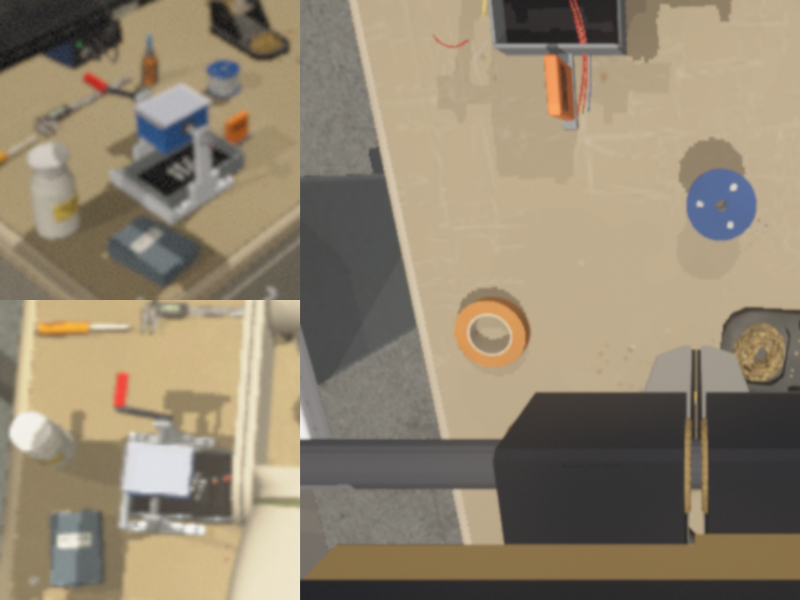

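```bash
python3 - <<'E'
from plant import read_camera
import cv2,numpy as np
a=cv2.imread("pics/top0.png"); b=read_camera("top")["image"]
for n,i in (("before",a),("now",b)): print(n,cv2.cvtColor(i,6)[240:254,188:208].std(), cv2.cvtColor(i,6)[244,186:212])
print(cv2.cvtColor(b,6)[236:270,210:230])
s=read_camera("scene")["image"]; print(cv2.cvtColor(s,6)[296:318:1,240:270])
E
```

```text
before 2.4141483477404533 [220 220 219 222 222 222 223 223 223 224 228 229 227 224 224 227 229 226
 223 224 225 226 224 220 211 173]
now 1.094460774881906 [214 220 223 223 225 225 225 225 226 225 225 225 225 226 226 225 226 226
 225 225 225 225 225 224 211 160]
[[153 152 159 176 187 184 166 155 171 177 157 133 129 132 134 131 134 136
  159 208]
 [164 164 166 173 176 172 159 148 163 170 150 129 126 129 133 134 134 138
  164 210]
 [189 176 161 155 151 147 140 137 144 147 135 125 121 127 128 131 132 140
  170 212]
 [215 200 168 152 142 129 121 122 123 122 118 114 117 118 120 123 128 138
  174 212]
 [220 199 152 127 117 105 101  99 101 100 102 102 108 108 112 114 119 133
  172 214]
 [217 182 130  96  87  85  82  81  84  85  88  89  93  94  97  99 102 120
  175 216]
 [213 170 117  81  76  75  76  75  75  77  76  79  81  80  79  81  86 119
  186 220]
 [214 169 111  79  74  75  75  73  74  75  74  73  75  75  76  76  80 121
  195 222]
 [211 160 103  75  74  73  75  73  74  75  74  76  74  73  77  80  82 124
  196 223]
 [210 159 103  75  74  73  74  74  75  75  77  77  75  75  78  77  83 124
[... 4103 characters left out ...]
110 121 121  99  77  63
   56  59  86 127 151 156 150 146 145 148 153 156]
 [ 30  30  33  36  31  30  30  25  36  36  37  54  77  95 100  87  65  47
   53  66  96 133 154 155 151 147 145 143 145 145]
 [ 25  23  28  28  32  29  28  30  30  28  27  39  36  54  68  56  44  58
   74  96 118 143 158 156 150 146 146 146 142 144]
 [ 41  31  24  24  28  33  32  33  26  27  33  32  34  37  36  39  50  80
  112 134 146 153 156 155 148 149 146 144 143 144]
 [ 59  46  37  35  26  32  24  24  27  25  33  36  32  29  43  53  71 107
  143 160 162 157 153 148 147 146 145 143 144 143]
 [ 86  73  54  40  30  19  31  30  32  28  30  32  31  46  54  74  88 117
  151 169 165 154 148 146 145 145 143 143 146 147]]
```

The lid region used to show the four screws as streaks. It is now uniform, so the bin is empty; the screws are in the tray, the bin is upright and the arm is clear.

```bash
python3 -c "
from plant import job
print(job.close_job())"
```

```text
the job is handed in; nothing more can be done
None
```

I handed the job in at about 17 s: the tray is home against the rear bar, the bin was tipped to its stop and is back upright with its lid shut and looks empty, and the screws are in the tray (individual screws couldn't be counted at camera resolution); the reel, tape roll and both bottles look undisturbed.

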